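# Roll the shop's tally counter on to zero

### The arm

A 6-joint arm with a two-finger parallel gripper is mounted at the origin on a cart in front of the work surface, level with it; the furniture and walls round the work are solid. World frame = base frame: x ahead of the robot, y to its left, z up, the work surface at z = 0. Lengths are in m, angles in degrees, forces in N, time in s.
With the tool pointing down it reaches from about 0.25 to 0.725 m from the base axis. Payload 9.7 kg.
Tool frame: the origin (TCP) lies midway between the tips of the shut fingers; the grasp point (between the pads) lies 19 mm behind it; z points along the fingers, y is the line along which they close (so a half turn about z gives the same grasp; the last joint's range is limited). The gripper opens to 85 mm and grips with 20 to 120 N. Pads are 22 mm wide; open, the fingers measure 114 mm over their backs; the gripper's body (76 mm by 85 mm) begins 54 mm behind the grasp point. The pads swing forward as they close: fully open they stand 13 mm farther back than shut.
Start: joints at [-72.651, 4.979, 10.078, 95.1, 0, 90], TCP at [0.164, -0.525, 0.2] pointing down, gripper open.
Joint ranges: [-179.16, 179.16], [-48.56, 103.87], [-65.8, 70.77], [-126.05, 130.52], [-82.76, 87.17], [-180, 180]. Speed limits (degrees/s): [127.2, 127.2, 147.25, 180, 180, 180].

### API

Orientations are given as [roll, pitch, yaw] about the fixed x, y, z axes, in that order (R = Rz(yaw) Ry(pitch) Rx(roll)).
In Python, from workcell import * gives the robot as it stands.
- The arm moves only by the tool servo_tool, never from a script. Its argument "moves" is a list of rows, each a list of 4 numbers: the shift along the world's x, y, z in fractions of the full range, 1 being 80 cm, then the turn about the world's z in shares of 120 degrees (1.0 is 120 degrees). A call has 1 to 20 rows; each row is the pose to reach, as a shift and turn from the pose commanded when the call began; what a row does not reach only later rows make up. A row lasts 1/12 s, in which the tool goes at most 41.7 mm and 7.16 degrees, less where a joint would pass 70% of its speed; a pose out of reach is approached as far as the arm can. A shift or turn number past 1, either way, is cut back to 1. A call with a gripper value outside its range is refused whole. "claw" is the closure, from 0 (fully open) to 1 (shut), set as the call begins (left out, the last holds). The fingers move at their own pace and stop on an object; "force" is the grip in N (left out, the last holds). Time passes only in rows, so rows that repeat a pose let the fingers close. It gives the time, the measured TCP pose, the force, the opening and the grip force at its end, in the units of the state.
- get_obs(): the state, without advancing time (a new reading comes with each control period).
- camera(name): name is "scene" or "top"; returns the picture (480x640x3 uint8, red, green, blue); there is no depth.
- get_calibration(name): a dict with "fx", "fy", "cx", "cy" (pixels), "rvec" (rotation vector, rad) and "tvec" (3), from world to camera coordinates, as OpenCV has them. Camera axes: x right, y down, z forward; pixel columns grow to the right and rows downward; lengths in m; the calibration is good to about 2 mm. A picture is of the moment at which its call begins. get_calibration takes no time and is no camera call.
- job_done(): hands the job in; it is judged then, once.
The state is a dict: "time": time; "q": joint angles; "qd": joint speeds; "joint_efforts": joint torques, N m; "ee_pos": TCP position; "tcp_rot": TCP orientation; "wrist_force": force on the tool from outside, world axes, zero at the start; "torque": the same for the moment, N m; "opening": finger opening in m; "grasp_force": force on a finger pad.
Only numpy, scipy, OpenCV 4.12 (cv2) and the standard library are available. Lean on these libraries where they do the work, as an engineer would, in place of code of your own. Each camera call takes 0.05 s, during which the arm holds its last target. There are 200 camera calls.

### The job

Set the tally counter on the table back to zero for the new day: slide the hood back off its plunger, press the plunger gently all the way down and let it right up again, as many times as it takes until the face with the one long bar stands at the two pointers, then slide the hood fully shut over the plunger again. Don't press hard, and don't shift the counter bell or the note pad standing beside the counter.

Things in the scene. Friction and masses are not known exactly. Their poses are not given: they have to be found in the camera images.
- tally: tally counter: grey box fixed to the table, 130 (own x) by 180 mm (own y), deck 58 mm high. Origin on the table, 5 mm left (+y) of its middle; own -x is the front, roughly facing the robot, +y its left. Right half (own y -93 to -2): pale grey drum under a closed clear cover, 105 mm high, pointers 115 mm. Left half: plunger and hood at own y = 45. Place and yaw vary.
- pointers (a point): midpoint between the two small dark pointers on the ends of the drum cover, on the drum's front upper side (35 degrees from straight up toward the front): the face on the line between them is the count. The drum has ten faces: nine carry 1 to 9 dark raised studs (six and more in two rows), the zero face one long dark bar along the drum.
- drum (a joint): turn of the drum (78 mm dia., axis along own y), rad. 0 (or 6.283) = long bar at the pointers; a face is 0.628; -0.628 = nine studs. Starts -3.25 to -1.3, often between faces; only grows, its top moving frontward. A full stroke always ends on a face: the first turns it 0.3 to 1.35 faces, later ones one; 2 to 5 in all. A short stroke leaves it between faces; a full one then completes the step.
- plunger (a joint): travel, m: 0 = up, at rest; 0.017 = fully down on its hard stop; moves straight down. The spring takes 2.5 N to start and 6 N at the bottom, the drum adds about 2.5 N: 9 N to reach the stop; then the sprung cap gives 3 mm, from 10 N at 8 N/mm. It springs up by itself and must come all the way up to catch the next step. More than 35 N is too hard.
- cap_top (a point): centre of the flat top of the plunger's black round cap, 34 mm diameter, 8 mm thick, at own (-30, 45) mm of the counter; 85 mm above the table when up, 68 mm when down. Press it with closed fingers from above. It moves with the plunger.
- hood (a joint): slide of the hood, m: 0 = shut over the plunger, 0.062 = fully back against its stop; grows along the counter's own +x. Needs about 2 N, stays where it is left. Starts at 0 to 0.012.
- fin_top (a point): centre of the top of the black fin on the hood, by which the hood is pinched or pushed. Fin 14 mm thick (own x), 40 mm long (own y), 24 mm high; its top is 118 mm above the table, the hood's roof 94 mm. Aluminium hood 52 (x) by 60 mm (y), centred under the fin; shut, it stands over the cap. It moves with the hood.
- counter_bell: counter bell, 80 mm diameter, 70 mm high, loose, standing just to the right (own -y) of the counter; origin at the centre of its underside. Leave it alone.
- note_pad: yellow note pad, 63 x 63 x 27 mm, loose, lying just to the left (own +y) of the counter; origin at the centre of its underside. Leave it alone.

How it is judged (in metres and radians):
On the way, in this order (a step that is already met when the one before it is completed fails the run):
1. the hood is slid back off the plunger (value of joint hood above 0.045 m), for 0.1 s.
2. the drum's long bar stands at the pointers, with the plunger up again ((value of joint drum between -0.1 and 0.1 rad or value of joint drum between 6.183 and 6.383 rad) and value of joint plunger below 0.003 m), for 0.2 s.
3. the hood is slid shut again over the plunger (all of step 2 and value of joint hood below 0.006 m), for 0.2 s.
At the end, for the whole second after the job is handed in: the drum's long bar is within 0.1 rad of the pointers, the plunger is up (within 3 mm), and the hood is within 6 mm of fully shut, all at rest (all of step 3 and velocity of joint hood below 0.01 m/s and velocity of joint drum below 0.05 rad/s); the robot touches nothing.
It fails at once if the plunger is pressed with more than 35 N (contact force between plunger and the fingers above 35 N or contact force between plunger and the arm above 35 N).
It fails at once if the counter bell is moved more than 20 mm (distance of counter_bell from where it was at the start of the episode above 0.02 m).
It fails at once if the note pad is moved more than 20 mm (distance of note_pad from where it was at the start of the episode above 0.02 m).
It also fails if it takes over 61 s, if anything falls off the work surface, if the arm or the gripper's body presses on something with over 40 N, if the wrist force passes 120 N, or if a joint passes its speed limit or range.

## Working session

There is one attempt and no reset: what is moved stays moved. The work goes in short steps, Python scripts to look and compute and a tool call to move; the robot and the scene stay as the last step left them, time stands still between calls to the robot, and variables do not carry over. Pictures are saved under pics/ and viewed, at most 10 in all, crops included, and the job is handed in when it is done.

Besides the shell and the picture viewer there is one more tool, called after "Emit:" by a JSON object that holds its "api" and its "payload", one argument or row to a line. servo_tool: Moves the arm, as the interface text tells. Its arguments: {"type":"object","properties":{"moves":{"type":"array","items":{"type":"array","items":{"type":"number"}}},"claw":{"type":"number"},"force":{"type":"number"}},"required":["moves"]}

```bash
mkdir -p pics; python3 - <<'E'
from workcell import *
import cv2
for n in("scene","top"):
    cv2.imwrite(f"pics/{n}0.png",camera(n)[:,:,::-1]); print(n,get_calibration(n))
o=get_obs();print(o['time'],o['ee_pos'],o['tcp_rot'],o['opening'])
E
```

```text
scene {'fx': 543.3762226159796, 'fy': 543.3762226159796, 'cx': 306.64407946632366, 'cy': 242.04883995818875, 'rvec': array([ 2.31287743, -0.57277336,  0.21233837]), 'tvec': array([-0.55544262,  0.09582716,  0.96117183])}
top {'fx': 441.70527436739116, 'fy': 441.70527436739116, 'cx': 318.48674192006996, 'cy': 237.18539260468012, 'rvec': array([ 2.12797532, -2.16147606,  0.14018918]), 'tvec': array([-0.24759568,  0.51504784,  0.87601361])}
0.1 [ 0.16391777 -0.52475183  0.19893861] [-1.79930826e+02  1.04491525e-04  1.73482650e+01] 0.08548069203628893
```

View pics/scene0.png

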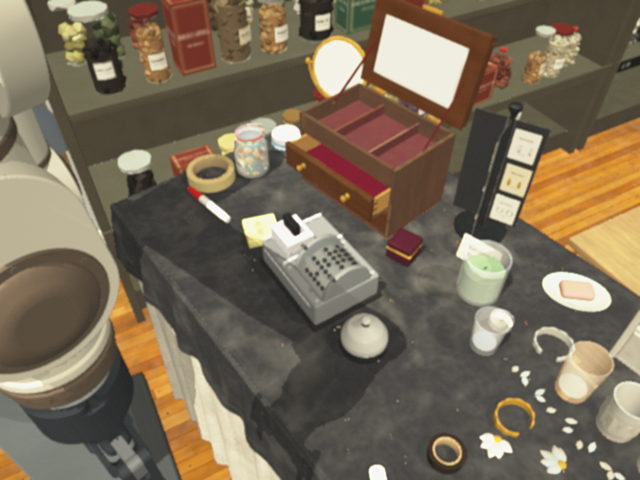

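View pics/top0.png

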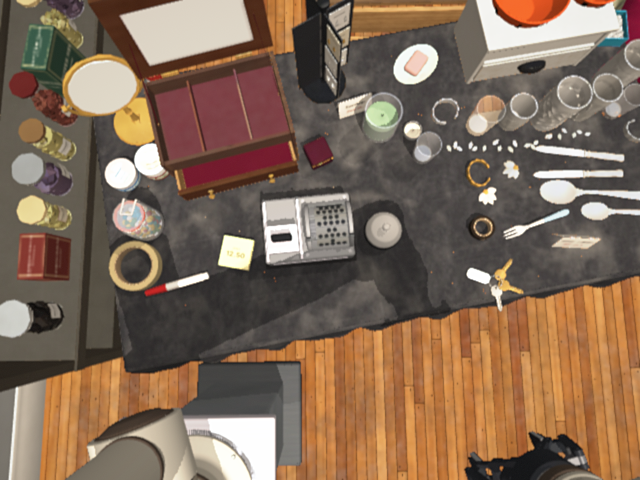

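The scene view shows the counter near (318,262), with the bell at (365,338), the pad at (260,230) and the fin at (290,222). In the top view the fin is near (283,237), the bell at (384,231) and the pad at (237,252). I'll enlarge both.

```bash
python3 - <<'E'
import cv2,numpy as np
a=cv2.imread("pics/top0.png")[180:280,250:370]; b=cv2.imread("pics/scene0.png")[205:325,250:390]
a=cv2.resize(a,(400,333),interpolation=cv2.INTER_CUBIC); b=cv2.resize(b,(700,600),interpolation=cv2.INTER_CUBIC)
a=cv2.resize(cv2.imread("pics/top0.png")[180:280,250:370],(720,600),interpolation=cv2.INTER_CUBIC)
cv2.imwrite("pics/a.png",a);cv2.imwrite("pics/b.png",b)
E
```

```text
(no output)
```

View pics/a.png

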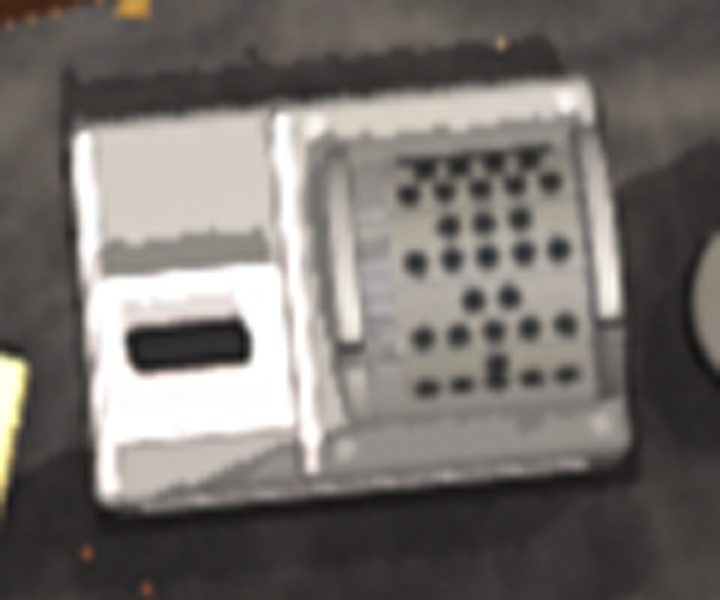

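View pics/b.png

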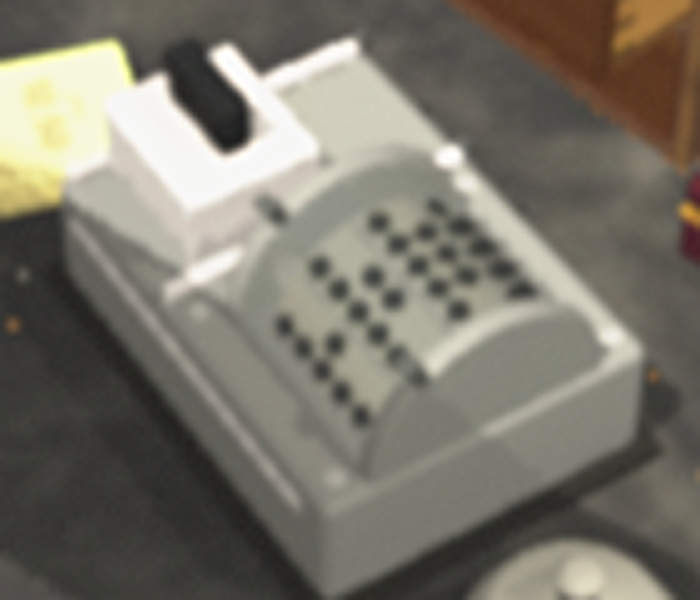

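The top crop shows the fin at about (188,344), i.e. (281,237) in the full image. The front-to-back stud rows read 6, 7, 8, 9, then the bar. The pointers are near (350,347) and (612,322), close to the 7 face, so I expect about 3–4 strokes.

```bash
cat >h.py <<'E'
import cv2,numpy as np
from workcell import *
def cal(n):
    c=get_calibration(n);K=np.array([[c['fx'],0,c['cx']],[0,c['fy'],c['cy']],[0,0,1]])
    return K,np.array(c['rvec']),np.array(c['tvec'])
def ray(n,p,z):
    K,r,t=cal(n);R=cv2.Rodrigues(r)[0];C=-R.T@t
    d=R.T@np.linalg.inv(K)@np.r_[p,1.];return C+d*(z-C[2])/d[2]
def proj(n,P):
    K,r,t=cal(n);return cv2.projectPoints(np.array(P,float).reshape(-1,3),r,t,K,None)[0][:,0]
def tri(p,q):
    P=[]
    for n in("top","scene"):
        K,r,t=cal(n);P.append(K@np.c_[cv2.Rodrigues(r)[0],t])
    X=cv2.triangulatePoints(P[0],P[1],np.array(p,float).reshape(2,1),np.array(q,float).reshape(2,1))[:,0];return X[:3]/X[3]
E
python3 - <<'E'
from h import *
T=cv2.imread("pics/top0.png");S=cv2.imread("pics/scene0.png")
def blob(I,x0,y0,x1,y1,th):
    m=(I[y0:y1,x0:x1].max(2)<th).astype(np.uint8)
    n,l,s,c=cv2.connectedComponentsWithStats(m);i=1+np.argmax(s[1:,4])
    p=np.argwhere(l==i)[:,::-1]+[x0,y0];return s[i,4],p.astype(np.float32)
a,p=blob(T,266,225,296,250,90);r=cv2.minAreaRect(p);print(a,r)
box=cv2.boxPoints(r);w=np.array([ray("top",q,.118) for q in box])
print("fin top",ray("top",r[0],.118).round(4)); e=[w[1]-w[0],w[2]-w[1]]
for d in e:print(np.linalg.norm(d).round(4),np.degrees(np.arctan2(d[1],d[0])).round(1))
# scene: fin top rough
a,p2=blob(S,278,208,306,240,70);print(a,cv2.minAreaRect(p2),p2.mean(0))
F=ray("top",r[0],.118);print("proj scene",proj("scene",F))
# deck rear edges / corners from full crop  (crop px/6 + offset)
f=lambda x,y:np.array([x/6+250-.4,y/6+180-.4])
for nm,q in dict(fl=(103,510),bl=(73,125),br=(590,85),fr=(630,465)).items(): print(nm,ray("top",f(*q),.058).round(4))
pl,pr=[ray("top",f(*q),.115) for q in((350,347),(612,322))];print(pl,pr)
for n,(lo,hi) in dict(pad=((20,100,150),(40,255,255))).items():
    m=cv2.inRange(cv2.cvtColor(T,cv2.COLOR_BGR2HSV)[230:275,215:260],lo,hi);y,x=np.nonzero(m);print(n,ray("top",[x.mean()+215,y.mean()+230],.027))
print("bell",ray("top",(384,229),.05))
E
```

```text
131 ((281.0049743652344, 237.04949951171875), (6.666749000549316, 19.900745391845703), 84.2894058227539)
fin top [ 0.5008 -0.1861  0.118 ]
0.0373 -85.2
0.0126 -174.7
188 ((290.8355712890625, 223.2650909423828), (24.167343139648438, 9.257320404052734), 55.00797653198242) [290.71277 223.06383]
proj scene [[290.62075082 218.92659422]]
fl [ 0.4543 -0.1519  0.058 ]
bl [ 0.5853 -0.1415  0.058 ]
br [ 0.5961 -0.3171  0.058 ]
fr [ 0.4666 -0.3272  0.058 ]
[ 0.49968355 -0.23642772  0.115     ] [ 0.50624899 -0.31859418  0.115     ]
pad [ 0.4634677 -0.1108357  0.027    ]
bell [ 0.52356956 -0.38891048  0.05      ]
```

The fin top is at (0.501,-0.186), the counter yaw is about 4.7° and the hood slide is about 9 mm. All of these agree with the given sizes. Next I move above the fin and turn so the fingers close along own x.

Careful with the scale: shifts go in shares of 80 cm and turns go in shares of 120 degrees. That gives: 33.9 cm is 0.4238, 33.7 cm is 0.4213, 1.35 rad is 0.6446.

Emit:
{"api": "servo_tool", "payload": {
  "moves": [
    [0.4213, 0.4238, 0, 0.6446],
    [0.4213, 0.4238, 0, 0.6446],
    [0.4213, 0.4238, 0, 0.6446],
    [0.4213, 0.4238, 0, 0.6446],
    [0.4213, 0.4238, 0, 0.6446],
    [0.4213, 0.4238, 0, 0.6446],
    [0.4213, 0.4238, 0, 0.6446],
    [0.4213, 0.4238, 0, 0.6446],
    [0.4213, 0.4238, 0, 0.6446],
    [0.4213, 0.4238, 0, 0.6446],
    [0.4213, 0.4238, 0, 0.6446],
    [0.4213, 0.4238, 0, 0.6446],
    [0.4213, 0.4238, 0, 0.6446],
    [0.4213, 0.4238, 0, 0.6446],
    [0.4213, 0.4238, 0, 0.6446],
    [0.4213, 0.4238, 0, 0.6446],
    [0.4213, 0.4238, 0, 0.6446],
    [0.4213, 0.4238, 0, 0.6446]
  ],
  "claw": 0.4,
  "force": 25
}}

```text
time: 1.6
ee_pos: [0.5005, -0.1868, 0.1998]
tcp_rot: [180.0, 0.0, 94.6]
wrist_force: [0.1, -0.3, -0.3]
opening: 0.0512
grasp_force: 0.0
```

Scaled: -9.9 cm is -0.1238, -8 cm is -0.1.

Emit:
{"api": "servo_tool", "payload": {
  "moves": [
    [0, 0.0006, -0.0375, 0],
    [0, 0.0006, -0.075, 0],
    [0, 0.0006, -0.1, 0],
    [0, 0.0006, -0.1238, 0],
    [0, 0.0006, -0.1238, 0],
    [0, 0.0006, -0.1238, 0]
  ]
}}

```text
time: 2.1
ee_pos: [0.5002, -0.1857, 0.1004]
tcp_rot: [-179.9, -0.0, 94.7]
wrist_force: [1.0, -0.2, 0.3]
opening: 0.0512
grasp_force: 0.0
```

Emit:
{"api": "servo_tool", "payload": {
  "moves": [
    [0, 0, 0, 0],
    [0, 0, 0, 0],
    [0, 0, 0, 0],
    [0, 0, 0, 0],
    [0, 0, 0, 0],
    [0, 0, 0, 0],
    [0, 0, 0, 0],
    [0, 0, 0, 0],
    [0, 0, 0, 0]
  ],
  "claw": 1,
  "force": 25
}}

```text
time: 2.85
ee_pos: [0.501, -0.1854, 0.1006]
tcp_rot: [-180.0, -0.0, 94.7]
wrist_force: [0.4, -0.1, -0.4]
opening: 0.0002
grasp_force: 0.0
```

The fingers shut on nothing, so I look again.

```bash
python3 - <<'E'
from h import *
a=camera("top")[170:290,240:390,::-1];b=camera("scene")[180:320,240:400,::-1]
cv2.imwrite("pics/c.png",np.hstack([cv2.resize(a,(400,320),interpolation=cv2.INTER_CUBIC),cv2.resize(b,(400,350),interpolation=cv2.INTER_CUBIC)[:320]]))
p=get_obs()['ee_pos'];print(proj("top",p),proj("scene",p))
E
```

```text
[[281.54294304 238.24445344]] [[290.90829795 226.08225139]]
```

View pics/c.png

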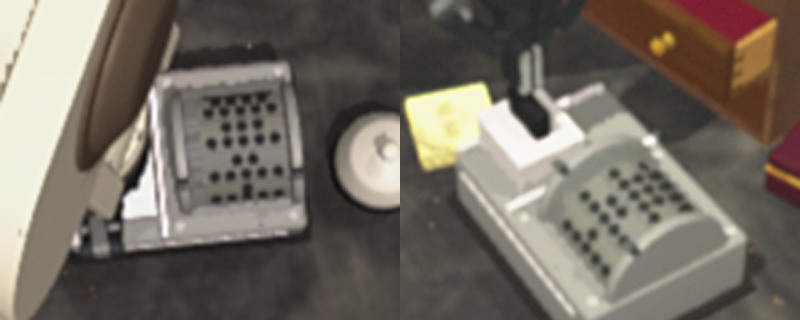

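```bash
python3 - <<'E'
from h import *
b=camera("scene")[170:260,230:340,::-1]
cv2.imwrite("pics/d.png",cv2.resize(b,(733,600),interpolation=cv2.INTER_CUBIC))
o=get_obs();print(o['opening'],o['grasp_force'],o['ee_pos'],o['wrist_force'])
E
```

```text
4.12804555322395e-05 0.0 [ 0.50098462 -0.18545636  0.10056023] [ 0.72869393 -0.00872386  0.12283987]
```

View pics/d.png

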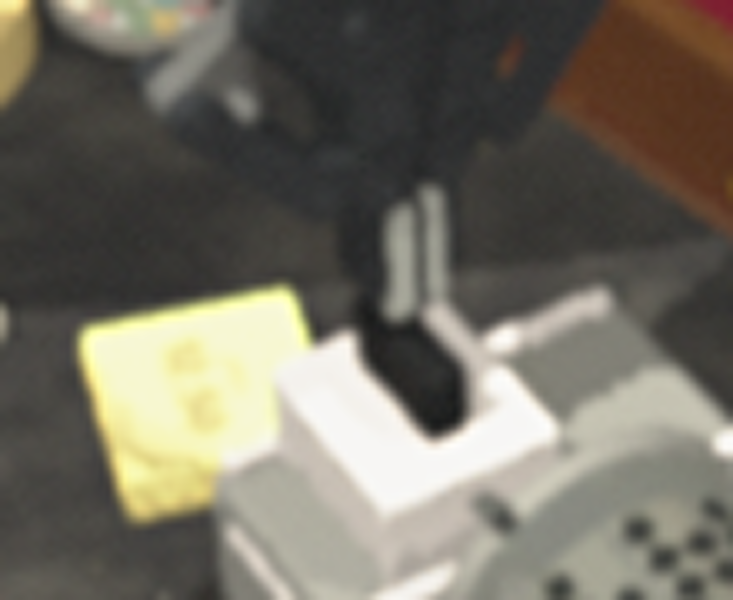

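Viewing `c.png`/`d.png`: the fingertips appear to end on or behind the fin near scene pixel (290,218), and the hood has barely moved. I'll lift straight up and compare the fin and fingertip positions.

Scaled: 5 cm is 0.0625, 4 cm is 0.05.

Emit:
{"api": "servo_tool", "payload": {
  "moves": [
    [0, 0, 0.025, 0],
    [0, 0, 0.05, 0],
    [0, 0, 0.0625, 0],
    [0, 0, 0.0625, 0],
    [0, 0, 0.0625, 0]
  ]
}}

```text
time: 3.42
ee_pos: [0.5013, -0.1856, 0.1505]
tcp_rot: [180.0, 0.0, 94.7]
wrist_force: [-0.4, 0.1, -1.3]
opening: 0.0002
grasp_force: 0.0
```

```bash
python3 - <<'E'
from h import *
b=camera("scene")[170:260,230:340,::-1];cv2.imwrite("pics/sc2.png",b)
a=cv2.imread("pics/scene0.png")[170:260,230:340]
g=lambda i:cv2.resize(i,(400,327),interpolation=cv2.INTER_CUBIC)
p=np.array(get_obs()['ee_pos']);print(p)
q=(proj("scene",p)[0]-[230,170])*400/110;print(q)
ex=np.array([np.cos(.082),np.sin(.082),0]);ey=np.array([-ex[1],ex[0],0])
F=np.array([.5008,-.1861,.118]);g0=g(a)
for s in(-1,1):
  for u in(-1,1):
    c=(proj("scene",F+s*.007*ex+u*.02*ey)[0]-[230,170])*400/110
    cv2.circle(g0,tuple(int(v) for v in c),2,(0,0,255),-1)
B=g(b);cv2.circle(B,tuple(int(v) for v in q),2,(0,0,255),-1)
cv2.imwrite("pics/e.png",np.hstack([g0,B]))
E
```

```text
[ 0.50090485 -0.18543427  0.14971869]
[217.49164345 126.11128187]
```

View pics/e.png

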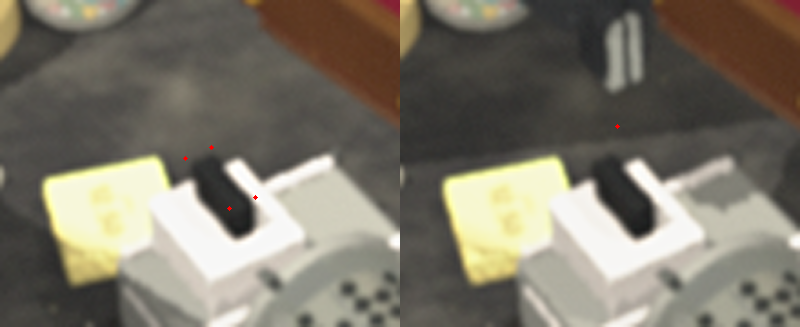

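In `e.png` the predicted fin corners sit about 5 px above the real fin, and the visible fingertips sit about 10 px above the projected TCP. One of the cameras or heights is inconsistent, so I check with the known points.

```bash
python3 - <<'E'
from h import *
f=lambda x,y:np.array([x/6+250-.4,y/6+180-.4]); s=lambda x,y:np.array([x/5+250-.4,y/5+205-.4])
# deck corners: top crop a.png vs scene crop b.png
for nm,t,q in(("fl",(103,510),(68,215)),("fr",(630,465),(325,512)),("br",(590,85),(640,350)),("bl",(73,125),(355,42)),("ptrL",(350,347),(270,207)),("ptrR",(612,322),(418,372))):
    P=ray("top",f(*t),.115 if nm[0]=='p' else .058);print(nm,"pred",proj("scene",P)[0].round(1),"seen",s(*q).round(1),"tri",tri(f(*t),s(*q)).round(4),"rayS",ray("scene",s(*q),.115 if nm[0]=='p' else .058).round(4))
S=cv2.imread("pics/scene0.png");T=cv2.imread("pics/top0.png")
out=[]
for n,I,(x0,y0,x1,y1) in(("top",T,(215,230,260,275)),("scene",S,(235,205,280,255))):
    m=cv2.inRange(cv2.cvtColor(I,cv2.COLOR_BGR2HSV)[y0:y1,x0:x1],(20,90,120),(40,255,255));y,x=np.nonzero(m);p=np.array([x.mean()+x0,y.mean()+y0]);out.append(p)
    print("pad",n,p,ray(n,p,.025),m.sum()/255)
print(tri((281,237.05),(291.0,222.)))
tip=np.array([612,90.])-[400,0];tip=tip*110/400+[230,170];print("tip",tip,ray("scene",tip,.15),ray("scene",tip,.17))
E
```

```text
fl pred [259.9 240.3] seen [263.2 247.6] tri [ 0.4584 -0.1496  0.0346] rayS [ 0.4522 -0.171   0.058 ]
fr pred [312.1 307.4] seen [314.6 307. ] tri [ 0.4689 -0.328   0.0582] rayS [ 0.4705 -0.3283  0.058 ]
br pred [377.7 273.8] seen [377.6 274.6] tri [ 0.5963 -0.3171  0.0561] rayS [ 0.595  -0.3184  0.058 ]
bl pred [321.7 213. ] seen [320.6 213. ] tri [ 0.5839 -0.1412  0.0585] rayS [ 0.5834 -0.1405  0.058 ]
ptrL pred [303.7 239.2] seen [303.6 246. ] tri [ 0.5007 -0.2354  0.0977] rayS [ 0.4924 -0.25    0.115 ]
ptrR pred [331.9 271.3] seen [333.2 279. ] tri [ 0.5086 -0.3197  0.0965] rayS [ 0.5003 -0.3331  0.115 ]
pad top [247.14545455 261.29090909] [ 0.46447723 -0.10699364  0.025     ] 55.0
pad scene [252.44970414 237.72781065] [ 0.45570862 -0.10846692  0.025     ] 169.0
[ 0.50178381 -0.18522468  0.10968931]
tip [288.3  194.75] [ 0.50953523 -0.16222719  0.15      ] [ 0.50006047 -0.18329327  0.17      ]
```

The deck corners agree, so calibration is good. The shut fingertips really lie about 20 mm above the reported TCP, i.e. the tips were at z≈0.12, just over the fin. I'll go lower while watching the force.

Scaled: -6.5 cm is -0.0813, -6 cm is -0.075.

Emit:
{"api": "servo_tool", "payload": {
  "moves": [
    [0, 0, 0, 0],
    [0, 0, 0, 0],
    [0, 0, 0, 0],
    [0, 0, 0, 0],
    [0, 0, -0.025, 0],
    [0, 0, -0.05, 0],
    [0, 0, -0.0625, 0],
    [0, 0, -0.075, 0],
    [0, 0, -0.0813, 0],
    [0, 0, -0.0813, 0]
  ],
  "claw": 0.4
}}

```text
time: 4.3
ee_pos: [0.5006, -0.1853, 0.0847]
tcp_rot: [-179.9, -0.0, 94.7]
wrist_force: [0.2, -0.2, -0.1]
opening: 0.0514
grasp_force: 0.0
```

Emit:
{"api": "servo_tool", "payload": {
  "moves": [
    [0, 0, 0, 0],
    [0, 0, 0, 0],
    [0, 0, 0, 0],
    [0, 0, 0, 0],
    [0, 0, 0, 0],
    [0, 0, 0, 0],
    [0, 0, 0, 0],
    [0, 0, 0, 0]
  ],
  "claw": 1
}}

```text
time: 4.97
ee_pos: [0.5013, -0.1856, 0.0864]
tcp_rot: [179.9, 0.0, 94.7]
wrist_force: [0.2, 0.0, 5.4]
opening: -0.0001
grasp_force: 2.9
```

```bash
python3 - <<'E'
from h import *
b=camera("scene")[160:260,240:340,::-1];t=camera("top")[190:290,230:330,::-1]
g=lambda i:cv2.resize(i,(400,400),interpolation=cv2.INTER_CUBIC)
p=np.array(get_obs()['ee_pos']);print(p,get_obs()['wrist_force'],get_obs()['q'])
B=g(b);q=(proj("scene",p)[0]-[240,160])*4;cv2.circle(B,tuple(int(v) for v in q),2,(0,0,255),-1)
A=g(t);q=(proj("top",p)[0]-[230,190])*4;cv2.circle(A,tuple(int(v) for v in q),2,(0,0,255),-1)
cv2.imwrite("pics/f.png",np.hstack([A,B]))
E
```

```text
[ 0.50132976 -0.18564652  0.08631678] [-0.8087505  -0.65451678  6.15998099] [-2.03171535e+01  2.04735644e+00 -5.51772052e+00  8.23660957e+01
 -4.81269377e-03  6.49878227e+01]
```

View pics/f.png

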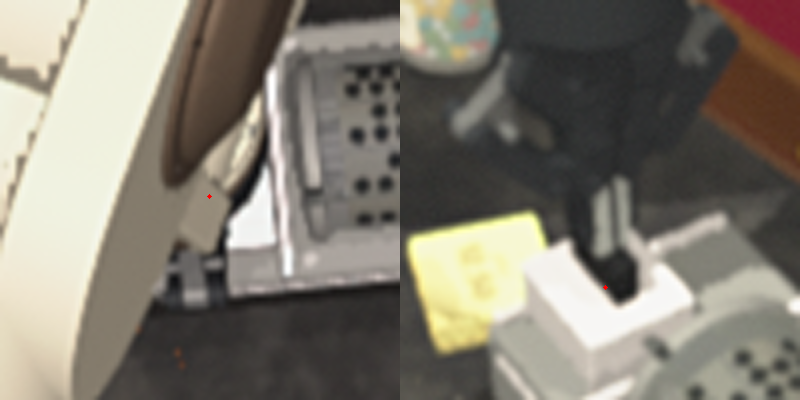

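The shut fingers are resting on top of the fin at scene pixel (291,224), with z reported as 0.086. So the fin top corresponds to a reported height of about 0.086. I lift, open, go 16 mm below that, and pinch.

Scaled: 2 cm is 0.025, -1.6 cm is -0.02.

Emit:
{"api": "servo_tool", "payload": {
  "moves": [
    [0, 0, 0.025, 0],
    [0, 0, 0.025, 0],
    [0, 0, 0.025, 0],
    [0, 0, 0.025, 0],
    [0, 0, 0.025, 0],
    [0, 0, 0.0125, 0],
    [0, 0, 0, 0],
    [0, 0, -0.0125, 0],
    [0, 0, -0.02, 0],
    [0, 0, -0.02, 0]
  ],
  "claw": 0.4
}}

```text
time: 5.9
ee_pos: [0.4999, -0.185, 0.0672]
tcp_rot: [-179.8, -0.1, 94.7]
wrist_force: [0.2, 0.5, -0.0]
opening: 0.0512
grasp_force: 0.0
```

Emit:
{"api": "servo_tool", "payload": {
  "moves": [
    [0, 0, 0, 0],
    [0, 0, 0, 0],
    [0, 0, 0, 0],
    [0, 0, 0, 0],
    [0, 0, 0, 0],
    [0, 0, 0, 0],
    [0, 0, 0, 0],
    [0, 0, 0, 0]
  ],
  "claw": 1
}}

```text
time: 6.57
ee_pos: [0.5014, -0.1856, 0.0702]
tcp_rot: [179.9, 0.0, 94.7]
wrist_force: [0.9, 0.9, 6.1]
opening: 0.0133
grasp_force: 28.8
```

The pinch succeeded, with an opening of 13 mm. Now I slide the hood back along own +x.

Scaled: 4.7 cm is 0.0588, 4.2 cm is 0.0525.

Emit:
{"api": "servo_tool", "payload": {
  "moves": [
    [0, 0, 0.0025, 0],
    [0, 0, 0.0025, 0],
    [0.0075, 0.0006, 0.0025, 0],
    [0.015, 0.0013, 0.0025, 0],
    [0.0225, 0.0019, 0.0025, 0],
    [0.03, 0.0025, 0.0025, 0],
    [0.0375, 0.0031, 0.0025, 0],
    [0.045, 0.0038, 0.0025, 0],
    [0.0525, 0.0043, 0.0025, 0],
    [0.0588, 0.0049, 0.0025, 0],
    [0.0588, 0.0049, 0.0025, 0],
    [0.0588, 0.0049, 0.0025, 0]
  ]
}}

```text
time: 7.57
ee_pos: [0.5487, -0.1816, 0.0704]
tcp_rot: [-180.0, -0.0, 94.7]
wrist_force: [2.2, -4.9, -18.2]
opening: 0.0134
grasp_force: 25.7
```

Scaled: 0.4 cm is 0.005, 0.2 cm is 0.0025.

Emit:
{"api": "servo_tool", "payload": {
  "moves": [
    [0.0025, 0.0003, 0, 0],
    [0.005, 0.0004, 0, 0],
    [0.005, 0.0004, 0, 0],
    [0.005, 0.0004, 0, 0]
  ]
}}

```text
time: 7.9
ee_pos: [0.5521, -0.1813, 0.0704]
tcp_rot: [-179.9, -0.0, 94.7]
wrist_force: [0.4, -5.2, -18.8]
opening: 0.0134
grasp_force: 25.7
```

Emit:
{"api": "servo_tool", "payload": {
  "moves": [
    [0, 0, -0.0025, 0],
    [0, 0, -0.0025, 0],
    [0, 0, -0.0025, 0],
    [0, 0, -0.0025, 0],
    [0, 0, -0.0025, 0],
    [0, 0, 0.025, 0],
    [0, 0, 0.0625, 0],
    [0, 0, 0.0625, 0]
  ],
  "claw": 0.4
}}

```text
time: 8.57
ee_pos: [0.554, -0.1818, 0.1276]
tcp_rot: [179.6, 0.2, 94.7]
wrist_force: [1.6, -0.4, 1.2]
opening: 0.0512
grasp_force: 0.0
```

Scaled: -6.05 cm is -0.0756, -3 cm is -0.0375.

Emit:
{"api": "servo_tool", "payload": {
  "moves": [
    [-0.0375, -0.0038, 0, 0],
    [-0.0756, -0.0073, 0, 0],
    [-0.0756, -0.0073, 0, 0],
    [-0.0756, -0.0073, 0, 0],
    [-0.0756, -0.0073, 0, 0],
    [-0.0756, -0.0073, 0, 0],
    [-0.0756, -0.0073, 0, 0],
    [-0.0756, -0.0073, 0, 0]
  ],
  "claw": 1
}}

```text
time: 9.23
ee_pos: [0.492, -0.187, 0.1214]
tcp_rot: [-180.0, -0.0, 94.7]
wrist_force: [0.0, 0.5, 0.0]
opening: 0.0
grasp_force: 0.0
```

```bash
python3 - <<'E'
from h import *
b=camera("scene")[:,:,::-1];cv2.imwrite("pics/s3.png",b)
cv2.imwrite("pics/g.png",cv2.resize(b[190:310,250:390],(700,600),interpolation=cv2.INTER_CUBIC))
p=get_obs()['ee_pos'];print(p,proj("scene",p),proj("scene",[.4916,-.1871,.085]))
E
```

```text
[ 0.49191317 -0.186954    0.12138127] [[286.02260439 219.51490894]] [[286.77662475 234.9261685 ]]
```

View pics/g.png

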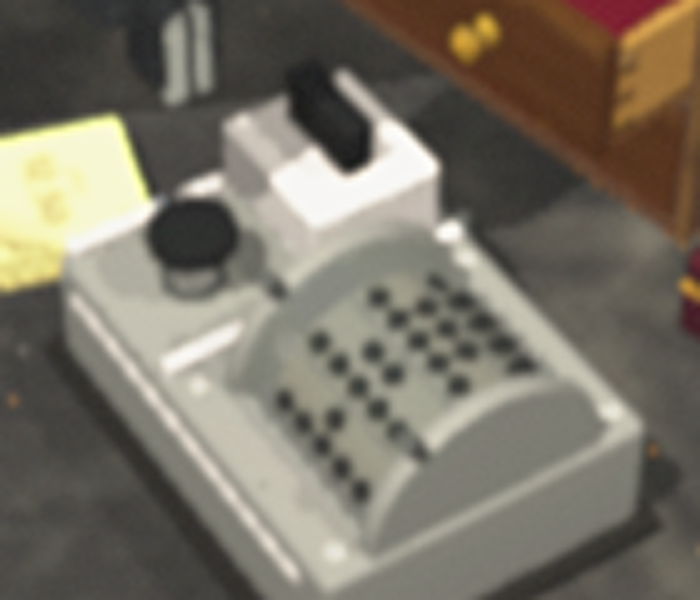

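The hood is fully back and the cap shows at crop (193,230), i.e. scene px (288,236). The pointer line runs through the 7 face. I build a numeric drum-unwrap so I can read the count without viewing more pictures.

```bash
cat >>h.py <<'E'
ex=np.array([np.cos(.081),np.sin(.081),0]);ey=np.array([-ex[1],ex[0],0]);O=np.array([.5252,-.2294,0])
def unwrap(I,n="scene",r=.0395,zc=.062):
    ph=np.arange(-20,84,4.);ys=np.arange(-.084,-.010,.0022)
    P=np.array([[O-ex*r*np.sin(p)+ey*y+[0,0,zc+r*np.cos(p)] for y in ys] for p in np.radians(ph)])
    uv=proj(n,P).reshape(len(ph),len(ys),2).astype(np.float32)
    g=cv2.remap(cv2.cvtColor(I,cv2.COLOR_BGR2GRAY),uv[...,0],uv[...,1],cv2.INTER_LINEAR)
    bg=np.median(g)
    for p,row in zip(ph,g):print("%4d "%p+''.join('#' if v<bg*.62 else '+' if v<bg*.8 else '.' for v in row),"<" if p==36 else "")
E
python3 - <<'E'
from h import *
unwrap(cv2.imread("pics/s3.png"))
print(ray("scene",(288.2,235.6),.085), proj("top",[.4916,-.1871,.085]))
E
```

```text
-20 ........+++..+++..+++............. 
 -16 .......+##+++##+.+##+............. 
 -12 .......##++.+##..+##+............. 
  -8 ........+.........+............... 
  -4 ........+..........+.............. 
   0 ..+#+..+##..+##+.+##+..+#+........ 
   4 ..##+..+#+..+#+..+##+.+##+........ 
   8 .................................. 
  12 .................................. 
  16 .................................. 
  20 ..........##+..+#+................ 
  24 ..........##+..+#+................ 
  28 .................................. 
  32 .................................. 
  36 ..+++..+#+..+#+..+##+..##+........ <
  40 ..+++..+##+.+##+.+##+..##+........ 
  44 .................................. 
  48 .................................. 
  52 .................................. 
  56 ............+##................... 
  60 ............+##+.................. 
  64 .............++................... 
  68 ..++...++...+++...+....+.......... 
  72 ..###++###++###+++##+++##+........ 
  76 ..###++###+++###++###++###+....... 
  80 ..+##+.++#+..+#++.+##+++##+....... 
[ 0.49304207 -0.18973455  0.085     ] [[283.14215456 244.09853392]]
```

Scaled: -5.5 cm is -0.0688, -5 cm is -0.0625.

Emit:
{"api": "servo_tool", "payload": {
  "moves": [
    [0, 0, -0.0375, 0],
    [0, 0, -0.0625, 0],
    [0, 0, -0.0688, 0],
    [0, 0, -0.0688, 0],
    [0, 0, -0.0688, 0]
  ]
}}

```text
time: 9.7
ee_pos: [0.4918, -0.1871, 0.0673]
tcp_rot: [180.0, 0.0, 94.7]
wrist_force: [0.9, 0.0, -0.8]
opening: -0.0002
grasp_force: 0.0
```

The unwrap reads well: the 7 face centre is at about 30.5° and the pointer at 35°, so the drum is at about -1.96 rad. I expect 3 strokes. Now I descend gently.

Scaled: -0.9 cm is -0.0113, -0.6 cm is -0.0075.

Emit:
{"api": "servo_tool", "payload": {
  "moves": [
    [0, 0, -0.0038, 0],
    [0, 0, -0.0075, 0],
    [0, 0, -0.0113, 0],
    [0, 0, -0.0113, 0],
    [0, 0, -0.0113, 0]
  ]
}}

```text
time: 10.12
ee_pos: [0.4915, -0.1871, 0.0576]
tcp_rot: [180.0, -0.0, 94.7]
wrist_force: [0.4, 0.3, -0.0]
opening: -0.0002
grasp_force: 0.0
```

Emit:
{"api": "servo_tool", "payload": {
  "moves": [
    [0, 0, -0.0025, 0],
    [0, 0, -0.005, 0],
    [0, 0, -0.0075, 0],
    [0, 0, -0.0075, 0],
    [0, 0, -0.0075, 0]
  ]
}}

```text
time: 10.53
ee_pos: [0.4916, -0.1871, 0.0517]
tcp_rot: [180.0, 0.0, 94.7]
wrist_force: [1.2, -0.2, 2.6]
opening: 0.0001
grasp_force: 1.0
```

Emit:
{"api": "servo_tool", "payload": {
  "moves": [
    [0, 0, -0.0038, 0],
    [0, 0, -0.0075, 0],
    [0, 0, -0.0113, 0],
    [0, 0, -0.015, 0],
    [0, 0, -0.015, 0],
    [0, 0, -0.015, 0]
  ]
}}

```text
time: 11.03
ee_pos: [0.4917, -0.1872, 0.0399]
tcp_rot: [180.0, 0.0, 94.7]
wrist_force: [-0.9, -1.0, 4.1]
opening: 0.0002
grasp_force: 2.2
```

Emit:
{"api": "servo_tool", "payload": {
  "moves": [
    [0, 0, -0.0013, 0],
    [0, 0, -0.0025, 0],
    [0, 0, -0.0038, 0],
    [0, 0, -0.0038, 0],
    [0, 0, -0.0038, 0]
  ]
}}

```text
time: 11.45
ee_pos: [0.4917, -0.1871, 0.0371]
tcp_rot: [180.0, 0.0, 94.7]
wrist_force: [-1.9, 0.9, 6.9]
opening: 0.0002
grasp_force: 3.2
```

Scaled: -0.15 cm is -0.0019, -0.1 cm is -0.0013.

Emit:
{"api": "servo_tool", "payload": {
  "moves": [
    [0, 0, -0.0013, 0],
    [0, 0, -0.0019, 0],
    [0, 0, -0.0019, 0],
    [0, 0, -0.0019, 0]
  ]
}}

```text
time: 11.78
ee_pos: [0.4918, -0.1871, 0.0362]
tcp_rot: [179.9, 0.0, 94.7]
wrist_force: [-2.7, 0.9, 11.3]
opening: -0.0003
grasp_force: 5.5
```

Scaled: -0.05 cm is -0.0006.

Emit:
{"api": "servo_tool", "payload": {
  "moves": [
    [0, 0, -0.0006, 0],
    [0, 0, -0.0006, 0],
    [0, 0, -0.0006, 0],
    [0, 0, -0.0006, 0]
  ]
}}

```text
time: 12.12
ee_pos: [0.4918, -0.1871, 0.0359]
tcp_rot: [179.9, 0.0, 94.7]
wrist_force: [-3.7, 2.4, 12.5]
opening: -0.0001
grasp_force: 6.4
```

Scaled: 2.5 cm is 0.0313, 2 cm is 0.025.

Emit:
{"api": "servo_tool", "payload": {
  "moves": [
    [0, 0, 0.0125, 0],
    [0, 0, 0.025, 0],
    [0, 0, 0.0313, 0],
    [0, 0, 0.0313, 0],
    [0, 0, 0.0313, 0],
    [0, 0, 0.0313, 0]
  ]
}}

```text
time: 12.62
ee_pos: [0.4912, -0.1869, 0.059]
tcp_rot: [-180.0, -0.0, 94.7]
wrist_force: [-0.1, 0.8, 0.5]
opening: 0.0001
grasp_force: 0.0
```

```bash
python3 - <<'E'
from h import *
unwrap(np.ascontiguousarray(camera("scene")[:,:,::-1]))
E
```

```text
-20 .................................. 
 -16 .....+++..+++...++...++........... 
 -12 ....+##+.+##+..###+.+##........... 
  -8 ....+#+...+#+..+#+..+++........... 
  -4 .................................. 
   0 ...++.........+................... 
   4 ..+#+..+##+.+##+.+##+.+##+........ 
   8 ..+#+..+#+..+#+..+++...+#......... 
  12 .................................. 
  16 .................................. 
  20 .................................. 
  24 .......+#+..+##+.+##.............. 
  28 .......+#+..+#+...+#.............. 
  32 .................................. 
  36 .................................. <
  40 ..+++..+#+..+##+.+##+..##+........ 
  44 ..+++..+#+..+##+..##+..+#+........ 
  48 .................................. 
  52 .................................. 
  56 ................+................. 
  60 .........+##+.+##+................ 
  64 ..........##+..+##................ 
  68 ...........++...++................ 
  72 ..++...++...++...++...+++......... 
  76 ..##+++###+++##+++##+++##+........ 
  80 ..###+++##+++###++###++###+.......
```

The first stroke landed on the 8 face (centre 34°). I repeat the stroke for 9 and then 0.

Scaled: -2.55 cm is -0.0319, -2.5 cm is -0.0313.

Emit:
{"api": "servo_tool", "payload": {
  "moves": [
    [0, 0, -0.0063, 0],
    [0, 0, -0.0113, 0],
    [0, 0, -0.0163, 0],
    [0, 0, -0.0213, 0],
    [0, 0, -0.025, 0],
    [0, 0, -0.0288, 0],
    [0, 0, -0.03, 0],
    [0, 0, -0.0313, 0],
    [0, 0, -0.0319, 0],
    [0, 0, -0.0319, 0],
    [0, 0, -0.0319, 0]
  ]
}}

```text
time: 13.58
ee_pos: [0.4917, -0.1871, 0.0355]
tcp_rot: [179.9, 0.0, 94.7]
wrist_force: [-4.9, 2.1, 16.1]
opening: -0.0001
grasp_force: 8.0
```

Scaled: 2.55 cm is 0.0319, 2 cm is 0.025.

Emit:
{"api": "servo_tool", "payload": {
  "moves": [
    [0, 0, 0.0125, 0],
    [0, 0, 0.025, 0],
    [0, 0, 0.0319, 0],
    [0, 0, 0.0319, 0],
    [0, 0, 0.0319, 0],
    [0, 0, 0.0319, 0]
  ]
}}

```text
time: 14.08
ee_pos: [0.4912, -0.187, 0.0589]
tcp_rot: [-179.9, -0.0, 94.7]
wrist_force: [0.2, 0.7, 0.5]
opening: -0.0001
grasp_force: 0.0
```

```bash
python3 - <<'E'
from h import *
unwrap(np.ascontiguousarray(camera("scene")[:,:,::-1]))
E
```

```text
-20 .................................. 
 -16 .................................. 
 -12 .................................. 
  -8 ...++++++++++++++++++++++......... 
  -4 ..+#####################+......... 
   0 ..+#####################+......... 
   4 ...++++++++++++++++++++++......... 
   8 .................................. 
  12 .................................. 
  16 .................................. 
  20 .................................. 
  24 ....+##+..##+..##+..+#+........... 
  28 ....+##...+#+..+#+..+#+........... 
  32 .................................. 
  36 .................................. <
  40 ..+++..+#+..+#++.+##..+##+........ 
  44 ..+#+..+#+..+##+.+##+.+##+........ 
  48 .................................. 
  52 .................................. 
  56 ........+....+....+............... 
  60 .......###..+##+.+##.............. 
  64 .......###+.+##+.+##+............. 
  68 .......+#+...++...++.............. 
  72 ..++...+#+..+++...++...+.......... 
  76 ..##+++###+.+##+++##+++##+........ 
  80 ..###++###+++###++###++###+.......
```

Nine is now at the pointers, so one more stroke is needed.

Scaled: -2.55 cm is -0.0319, -2.5 cm is -0.0313.

Emit:
{"api": "servo_tool", "payload": {
  "moves": [
    [0, 0, -0.0063, 0],
    [0, 0, -0.0113, 0],
    [0, 0, -0.0163, 0],
    [0, 0, -0.0213, 0],
    [0, 0, -0.025, 0],
    [0, 0, -0.0288, 0],
    [0, 0, -0.03, 0],
    [0, 0, -0.0313, 0],
    [0, 0, -0.0319, 0],
    [0, 0, -0.0319, 0],
    [0, 0, -0.0319, 0]
  ]
}}

```text
time: 15.05
ee_pos: [0.4917, -0.1871, 0.0355]
tcp_rot: [179.9, 0.0, 94.7]
wrist_force: [-5.0, 2.3, 16.0]
opening: 0.0001
grasp_force: 8.0
```

Scaled: 9.05 cm is 0.1131, 7 cm is 0.0875.

Emit:
{"api": "servo_tool", "payload": {
  "moves": [
    [0, 0, 0.0125, 0],
    [0, 0, 0.025, 0],
    [0, 0, 0.05, 0],
    [0, 0, 0.0875, 0],
    [0, 0, 0.1131, 0],
    [0, 0, 0.1131, 0],
    [0, 0, 0.1131, 0]
  ]
}}

```text
time: 15.63
ee_pos: [0.4921, -0.1873, 0.1255]
tcp_rot: [179.9, 0.0, 94.7]
wrist_force: [-1.3, -0.0, -1.2]
opening: -0.0002
grasp_force: 0.0
```

```bash
python3 - <<'E'
from h import *
unwrap(np.ascontiguousarray(camera("scene")[:,:,::-1]))
E
```

```text
-20 .................................. 
 -16 .................................. 
 -12 .................................. 
  -8 .................................. 
  -4 ............+##................... 
   0 ............+#+................... 
   4 .................................. 
   8 .................................. 
  12 .................................. 
  16 .................................. 
  20 .................................. 
  24 .................................. 
  28 ...++++++++++++++++++++++......... 
  32 ..+######################......... 
  36 +++######################......... <
  40 ....+++++++++++++++++++++......... 
  44 .................................. 
  48 .................................. 
  52 .................................. 
  56 .....+....+....++...++............ 
  60 ....+##+.+##+.+##+.+##+........... 
  64 ....+##+.+###++###++###+.......... 
  68 .....+++..+++...+++..+#+.......... 
  72 ..++..+#+...++..+++..+##+......... 
  76 .+###++###++###++###+++##+........ 
  80 ..###++###+++###++###++###+.......
```

Zero is at the pointers. Next I return to the fin, pinch it and slide the hood shut.

Scaled: 6.05 cm is 0.0756, -5.4 cm is -0.0675.

Emit:
{"api": "servo_tool", "payload": {
  "moves": [
    [0.0375, 0.0038, 0, 0],
    [0.0756, 0.0073, 0, 0],
    [0.0756, 0.0073, 0, 0],
    [0.0756, 0.0073, 0, 0],
    [0.0756, 0.0073, 0, 0],
    [0.0756, 0.0073, -0.025, 0],
    [0.0756, 0.0073, -0.05, 0],
    [0.0756, 0.0073, -0.0675, 0],
    [0.0756, 0.0073, -0.0675, 0],
    [0.0756, 0.0073, -0.0675, 0]
  ],
  "claw": 0.4
}}

```text
time: 16.52
ee_pos: [0.5508, -0.1813, 0.0703]
tcp_rot: [-179.9, -0.0, 94.7]
wrist_force: [0.4, 0.2, 0.3]
opening: 0.0511
grasp_force: 0.0
```

Emit:
{"api": "servo_tool", "payload": {
  "moves": [
    [0, 0, 0, 0],
    [0, 0, 0, 0],
    [0, 0, 0, 0],
    [0, 0, 0, 0],
    [0, 0, 0, 0],
    [0, 0, 0, 0],
    [0, 0, 0, 0],
    [0, 0, 0, 0]
  ],
  "claw": 1
}}

```text
time: 17.18
ee_pos: [0.5525, -0.1815, 0.0719]
tcp_rot: [179.9, 0.0, 94.7]
wrist_force: [-0.9, 0.2, 6.4]
opening: 0.0129
grasp_force: 27.8
```

Scaled: -5.4 cm is -0.0675, -0.44 cm is -0.0055.

Emit:
{"api": "servo_tool", "payload": {
  "moves": [
    [-0.0075, -0.0006, 0, 0],
    [-0.015, -0.0013, 0, 0],
    [-0.0225, -0.0019, 0, 0],
    [-0.03, -0.0025, 0, 0],
    [-0.0375, -0.0031, 0, 0],
    [-0.045, -0.0036, 0, 0],
    [-0.0525, -0.0043, 0, 0],
    [-0.06, -0.0049, 0, 0],
    [-0.0675, -0.0055, 0, 0],
    [-0.0675, -0.0055, 0, 0],
    [-0.0675, -0.0055, 0, 0]
  ]
}}

```text
time: 18.1
ee_pos: [0.498, -0.186, 0.0718]
tcp_rot: [179.9, 0.1, 94.7]
wrist_force: [-2.4, -0.2, 8.5]
opening: 0.0133
grasp_force: 28.1
```

Scaled: -0.4 cm is -0.005, -0.2 cm is -0.0025.

Emit:
{"api": "servo_tool", "payload": {
  "moves": [
    [-0.0025, -0.0003, 0, 0],
    [-0.005, -0.0004, 0, 0],
    [-0.005, -0.0004, 0, 0],
    [-0.005, -0.0004, 0, 0]
  ]
}}

```text
time: 18.43
ee_pos: [0.4956, -0.1862, 0.0719]
tcp_rot: [179.8, 0.1, 94.7]
wrist_force: [5.8, 0.2, 4.7]
opening: 0.0129
grasp_force: 27.6
```

Scaled: -0.2 cm is -0.0025, -0.1 cm is -0.0013.

Emit:
{"api": "servo_tool", "payload": {
  "moves": [
    [-0.0013, -0.0001, 0, 0],
    [-0.0025, -0.0003, 0, 0],
    [-0.0025, -0.0003, 0, 0],
    [-0.0025, -0.0003, 0, 0]
  ]
}}

```text
time: 18.77
ee_pos: [0.4955, -0.1862, 0.0719]
tcp_rot: [179.6, 0.0, 94.7]
wrist_force: [15.9, 1.6, -0.8]
opening: 0.0131
grasp_force: 27.0
```

The hood hit a hard stop at x = 0.4955. I relax, release and lift clear, then verify.

Scaled: 0.3 cm is 0.0038, 0.02 cm is 0.0003.

Emit:
{"api": "servo_tool", "payload": {
  "moves": [
    [0.0038, 0.0003, 0, 0],
    [0.0038, 0.0003, 0, 0],
    [0.0038, 0.0003, 0, 0]
  ]
}}

```text
time: 19.02
ee_pos: [0.4961, -0.1861, 0.0718]
tcp_rot: [179.9, 0.1, 94.7]
wrist_force: [2.8, 1.3, 7.0]
opening: 0.0127
grasp_force: 28.0
```

Emit:
{"api": "servo_tool", "payload": {
  "moves": [
    [0, 0, 0, 0],
    [0, 0, 0, 0],
    [0, 0, 0, 0],
    [0, 0, 0, 0],
    [0, 0, 0.025, 0],
    [0, 0, 0.0625, 0],
    [0, 0, 0.1125, 0],
    [0, 0, 0.1625, 0],
    [-0.0625, 0, 0.1625, 0],
    [-0.1125, 0, 0.1625, 0],
    [-0.1625, 0, 0.1625, 0],
    [-0.2, 0, 0.1625, 0],
    [-0.2, 0, 0.1625, 0],
    [-0.2, 0, 0.1625, 0]
  ],
  "claw": 0.4
}}

```text
time: 20.18
ee_pos: [0.3341, -0.1862, 0.2012]
tcp_rot: [179.9, 0.1, 94.6]
wrist_force: [0.5, -0.0, -0.7]
opening: 0.0513
grasp_force: 0.0
```

```bash
python3 - <<'E'
from h import *
b=np.ascontiguousarray(camera("scene")[:,:,::-1]);t=np.ascontiguousarray(camera("top")[:,:,::-1]);unwrap(b)
g=lambda i:cv2.resize(i,(400,400),interpolation=cv2.INTER_CUBIC)
cv2.imwrite("pics/z.png",np.hstack([g(t[190:290,220:320]),g(b[190:290,240:340])]))
def blob(I,x0,y0,x1,y1,th):
    m=(I[y0:y1,x0:x1].max(2)<th).astype(np.uint8);n,l,s,c=cv2.connectedComponentsWithStats(m);i=1+np.argmax(s[1:,4]);return s[i,4],c[i]+[x0,y0]
S0=cv2.imread("pics/scene0.png")
for I in(S0,b):
    a,c=blob(I,278,208,306,242,70);print(a,c,ray("scene",c,.105))
E
```

```text
-20 .................................. 
 -16 .................................. 
 -12 .................................. 
  -8 .................................. 
  -4 ............+##+.................. 
   0 ............+#+................... 
   4 .................................. 
   8 .................................. 
  12 .................................. 
  16 .................................. 
  20 .................................. 
  24 .................................. 
  28 ...++++++++++++++++++++++......... 
  32 ..+######################......... 
  36 +.+######################......... <
  40 ....+++++++++++++++++++++......... 
  44 .................................. 
  48 .................................. 
  52 .................................. 
  56 .....+....+....++...++............ 
  60 ....+##+.+##+.+##+.+##+........... 
  64 ....+##+.+###++###++###+.......... 
  68 .....+++..+++...+++..+#+.......... 
  72 ..++..+#+...++..+++..+##+......... 
  76 .+###++###++###++###+++##+........ 
  80 ..###++###+++###++###++###+....... 
188 [290.71276596 223.06382979] [ 0.50206687 -0.182853    0.105     ]
452 [290.15929204 217.80752212] [ 0.50702055 -0.17068144  0.105     ]
```

View pics/z.png

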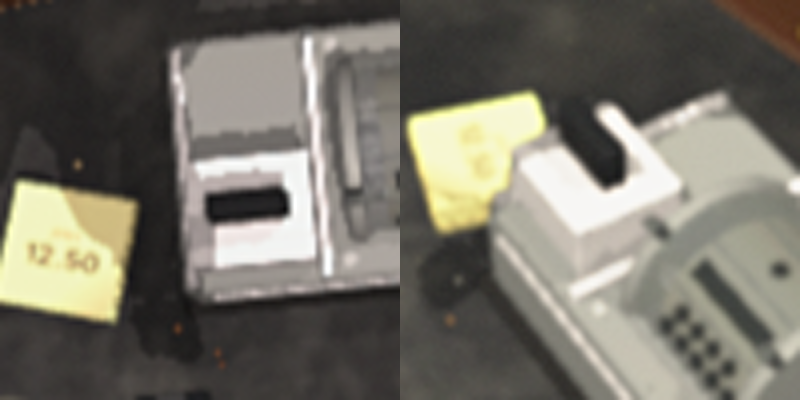

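The final picture shows the bar at the pointers, the fin at top px (281,241) with the hood shut against its stop, and the pad unmoved at (237,252).

```bash
python3 -c "
from workcell import *
print(job_done())"
```

```text
the job is handed in; nothing more can be done
None
```

I handed the job in: three gentle presses (wrist force at most about 16 N) brought the long bar to the pointers, the hood was slid shut until it hit a hard stop, and the note pad didn't move. I never re-measured the bell; the fingertips sit about 30 mm above the reported TCP, so I set heights by touch, and no verdict came back.

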